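# Show the notched test coupon to the overhead camera

### The job

From the slotted rack take the metal coupon with the notched corner by its bare end, fingers off its white frosted label, and leave the two square-cornered coupons and everything else in place. Show it to the camera overhead: hold it with the middle of the label over the round plinth, about 10 cm above its top, tipped about 45 degrees or more from upright so that the label side faces up. Finish while still holding it there, steady.

Things in the scene. Friction and masses are not known exactly. Their poses are not given: they have to be found in the camera images.
- coupon: aluminium plate 100 x 5 x 50 mm, 40 to 80 g, standing on its long edge in any slot, 12 x 12 mm notch in one upper corner. Origin: middle of lower edge. x along it to the notched end (any heading), y out of the label face, z up at the start. White frosted label with dark bars on the +y face only, x = 14 to 50 mm; the rest is bare. Facing the label, the notch is at the upper left
- coupon_label (a point): middle of the coupon's frosted label, on its face, at (31, 2.5, 25) mm in the coupon's axes
- blank_1: another coupon, 100 x 5 x 50 mm, all corners square, no bars on its white frosted end, standing in another slot, to be left there; origin: middle of its lower edge
- blank_2: a second square-cornered coupon, like blank_1, in the remaining slot, to be left there
- rack: black block fixed to the bench, 70 (x) by 136 (y) by 23 mm high, turned by any angle; origin under its centre. Slots along x at y = -45, 0, +45 mm, 6.6 mm wide, 15 mm deep, floor 8 mm above the bench: the coupons' upper edges are 58 mm above the bench, with 40 mm free between coupons. Coupons are centred along the slots and overhang 15 mm at each end
- plinth: dark round steel plinth fixed to the bench, 72 mm in diameter (foot 84 mm), 30 mm high, with a black rubber disc on top; origin under its centre. The inspection camera looks straight down on it from high above (out of reach, not modelled)
- plinth_top (a point): centre of the plinth's top face, 30 mm above the bench
- heatsink: black finned heat sink, 28 x 34 x 22 mm, loose on the bench; origin under its centre; to be left alone
- cell: dark grey block battery, 46 x 26 x 18 mm, loose on the bench; origin under its centre; to be left alone
- knob: black control knob, 26 mm across, 18 mm high, loose on the bench; origin under its centre; to be left alone

How it is judged:
By the outcome, as a careful person would: the job done as asked, in the order asked, and still so for the second after the job is handed in, while the arm keeps its last pose, push and grip.
It also fails if it takes over 35 s, if anything falls off the work surface, if the arm or the gripper's body presses on something with over 40 N, if the wrist force passes 120 N, or if a joint passes its speed limit or range.

### The arm

A 7-joint arm with a two-finger parallel gripper is mounted at the origin on a cart in front of the work surface, level with it; the furniture and walls round the work are solid. World frame = base frame: x ahead of the robot, y to its left, z up, the work surface at z = 0. Lengths are in m, angles in rad, forces in N, time in s.
With the tool pointing down it reaches from about 0.4 to 0.85 m from the base axis. Payload 10.4 kg.
Tool frame: the origin (TCP) lies between the finger pads; the fingertips stand ahead of it and the grasp point (between the pads) lies 5 mm behind it (manip.tip_extent is the z of the fingertips in the tool frame, in m); z points along the fingers, y is the line along which they close (so a half turn about z gives the same grasp; the last joint's range is limited). The gripper opens to 85 mm and grips with 20 to 120 N. Pads are 22 mm wide; open, the fingers measure 114 mm over their backs; the gripper's body (76 mm by 85 mm) begins 54 mm behind the grasp point. The pads swing forward as they close: fully open they stand 13 mm farther back than shut.
Start: joints at [-1.258, 0.332, -0.065, 1.46, 0.022, 1.35, -0.088], TCP at [0.206, 0.59, 0.245] pointing down, gripper open.
Joint ranges: [-2.6, 2.6], [-0.5, 2.12], [-1.47, 1.34], [0.16, 2.42], [-1.27, 4.41], [0.06, 2.06], [-2.6, 2.6]. Speed limits (rad/s): [2.22, 2.22, 2.79, 2.79, 3.14, 3.14, 3.14].

### API

Orientations are given as a unit quaternion [x, y, z, w].
In Python, from workcell import status, viewer, manip gives the robot as it stands.
- The arm moves only by the tool play_rows, never from a script. Its argument "plan" is one flat list of numbers, 7 for each row, row after row: the turn, a rotation vector about the tool's x, y, z in degrees, then the shift along the tool's x, y, z in m, then the opening, from 0 (shut) to 1 (fully open). In form: [ax, ay, az, dx, dy, dz, grip, ax, ay, az, dx, dy, dz, grip, ...]. A call has 1 to 20 rows; each row is the pose to reach, as a shift and turn from the pose commanded when the call began, along the tool's axes at that moment; what a row does not reach only later rows make up. A row lasts 1/8 s, in which the tool goes at most 62.5 mm and 10.7 degrees, less where a joint would pass 70% of its speed; a pose out of reach is approached as far as the arm can. A call with a gripper value outside its range is refused whole. The fingers move at their own pace and stop on an object; "squeeze" is the grip in N (left out, the last holds). Time passes only in rows, so rows that repeat a pose let the fingers close. It gives the time, the measured TCP pose, the force, the opening and the grip force at its end, in the units of the state.
- status.get_obs(): the state, without advancing time (a new reading comes with each control period).
- viewer.camera(name): name is "scene" or "top" or "wrist"; returns the picture (420x560x3 uint8, red, green, blue); there is no depth.
- viewer.camera_model(name): a dict with "fx", "fy", "cx", "cy" (pixels), "R" (3x3) and "t" (3): a world point X has camera coordinates R X + t. Camera axes: x right, y down, z forward; pixel columns grow to the right and rows downward; lengths in m; the calibration is good to about 2 mm. The wrist camera is an equidistant fisheye: a pixel r from the principal point sees the ray r / f radians off the axis. A picture is of the moment at which its call begins: read the wrist's pose just before it. camera_model takes no time and is no camera call; for the wrist camera it gives the pose at the moment of the call.
- manip.hand_in(): hands the job in; it is judged then, once.
The state is a dict: "clock": time; "joint_pos": joint angles; "joint_velocities": joint speeds; "tau": joint torques, N m; "position": TCP position; "ee_rot": TCP orientation; "ft_force": force on the tool from outside, world axes, zero at the start; "torque": the same for the moment, N m; "grip_width": opening from 0.0 (shut) to 1.0 (fully open); "grasp_force": force on a finger pad.
Only numpy, scipy, OpenCV 4.12 (cv2) and the standard library are available. Lean on these libraries where they do the work, as an engineer would, in place of code of your own. Each camera call takes 0.05 s, during which the arm holds its last target. There are 200 camera calls.

## Working session

There is one attempt and no reset: what is moved stays moved. The work goes in short steps, Python scripts to look and compute and a tool call to move; the robot and the scene stay as the last step left them, time stands still between calls to the robot, and variables do not carry over. Pictures are saved under pics/ and viewed, at most 10 in all, crops included, and the job is handed in when it is done.

Besides the shell and the picture viewer there is one more tool, called after "Emit:" by a JSON object that holds its "op" and its "data". play_rows: Moves the arm, as the interface text tells. Its arguments: {"type":"object","properties":{"plan":{"type":"array","items":{"type":"number"}},"squeeze":{"type":"number"}},"required":["plan"]}

```bash
ls; mkdir -p pics; python3 - <<'E'
from workcell import status, viewer, manip
import cv2,numpy as np
o=status.get_obs();print(o, manip.tip_extent)
for n in ("scene","top","wrist"):
    m=viewer.camera_model(n);print(n,{k:np.round(v,4).tolist() for k,v in m.items()})
    im=viewer.camera(n);cv2.imwrite(f"pics/{n}0.png",im[:,:,::-1])
a=[cv2.imread(f"pics/{n}0.png") for n in("scene","top")]
E
```

```text
pics
{'clock': 0.0, 'joint_pos': array([-1.2575901 ,  0.33285362, -0.06469058,  1.46093158,  0.02161759,
        1.34992589, -0.08853438]), 'joint_velocities': array([ 0.00083558,  0.00181348,  0.00215522,  0.00140752, -0.00052767,
       -0.00062357, -0.00128892]), 'tau': array([ 7.39481729e-04, -6.25468683e+01,  4.97004215e-02, -3.91589391e+01,
        1.62831426e-02,  1.02621212e-02, -1.71184905e-05]), 'position': array([0.2058535 , 0.58974595, 0.24453196]), 'ee_rot': array([ 1.67124468e-01,  9.85935549e-01, -7.07197548e-04, -7.54715552e-05]), 'ft_force': array([ 0.60493424, -0.24953219, -0.62008213]), 'torque': array([-0.03040029, -0.05908171, -0.01386078]), 'grasp_force': 0.0, 'grip_width': 0.9963807274500299} 0.014
scene {'fx': 421.6494, 'fy': 421.6494, 'cx': 278.44, 'cy': 215.844, 'R': [[-0.6595, -0.7517, 0.0054], [-0.3614, 0.3108, -0.8791], [0.6591, -0.5817, -0.4767]], 't': [0.329, 0.2577, 0.4952]}
top {'fx': 397.5711, 'fy': 397.5711, 'cx': 283.5471, 'cy': 216.7433, 'R': [[0.0294, -0.9993, -0.0246], [-0.9959, -0.0271, -0.0859], [0.0851, 0.0271, -0.996]], 't': [-0.0504, 0.5579, 0.86]}
wrist {'fx': 325.1923, 'fy': 325.1923, 'cx': 278.0091, 'cy': 205.5587, 'R': [[0.3293, 0.9442, -0.0005], [0.9103, -0.3173, 0.2659], [0.2509, -0.088, -0.964]], 't': [-0.626, -0.0344, 0.3773]}
```

View pics/top0.png

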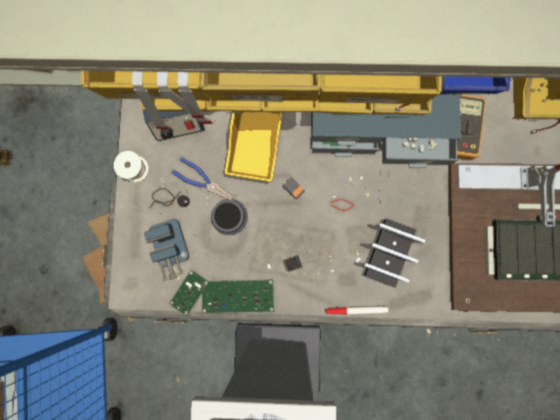

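View pics/scene0.png

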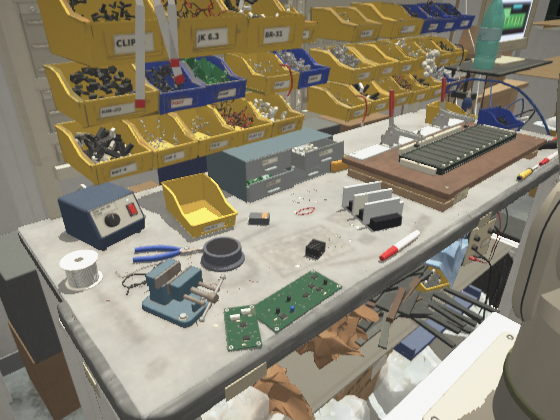

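The top view shows the rack at about (392,252) with three coupons, the plinth at (229,217), the heatsink at (292,263), the cell at (293,187) and the knob at (184,201). The scene view shows the rack near (370,208). I'll enlarge the rack in both.

```bash
cat > h.py <<'E'
import numpy as np,cv2
from workcell import status, viewer, manip
from scipy.spatial.transform import Rotation as Rn
def ray(m,u,v,fish=False):
    x=(u-m["cx"])/m["fx"];y=(v-m["cy"])/m["fy"]
    if fish:
        r=np.hypot(x,y);d=np.array([x/r*np.sin(r),y/r*np.sin(r),np.cos(r)]) if r>0 else np.array([0,0,1.])
    else: d=np.array([x,y,1.])
    R=np.array(m["R"]);return -R.T@np.array(m["t"]),R.T@d
def atz(m,u,v,z,fish=False):
    c,d=ray(m,u,v,fish);return c+d*(z-c[2])/d[2]
def meet(rays):
    A=np.zeros((3,3));b=np.zeros(3)
    for c,d in rays:
        d=d/np.linalg.norm(d);P=np.eye(3)-np.outer(d,d);A+=P;b+=P@c
    p=np.linalg.solve(A,b);return p,[np.linalg.norm((np.eye(3)-np.outer(d,d)/(d@d))@(p-c)) for c,d in rays]
def pix(m,X,fish=False):
    p=np.array(m["R"])@X+np.array(m["t"])
    if fish:
        t=np.arctan2(np.hypot(p[0],p[1]),p[2]);k=t/np.hypot(p[0],p[1])
        return m["cx"]+m["fx"]*p[0]*k,m["cy"]+m["fy"]*p[1]*k
    return m["cx"]+m["fx"]*p[0]/p[2],m["cy"]+m["fy"]*p[1]/p[2]
E
python3 - <<'E'
from h import *
m=viewer.camera_model("top")
for n,u,v,z in [("plinth",229,216,.03),("rack",392,252,.023),("hs",292,263,.01),("cell",293,187,.01),("knob",184,201,.01)]:print(n,atz(m,u,v,z).round(3))
t=cv2.imread("pics/top0.png")[205:295,340:440];s=cv2.imread("pics/scene0.png")[170:240,330:415]
t=cv2.resize(t,(400,360),interpolation=3);s=cv2.resize(s,(400,330),interpolation=3)
s=cv2.copyMakeBorder(s,0,30,0,0,0);cv2.imwrite("pics/c1.png",np.hstack([t,s]))
E
```

```text
plinth [0.557 0.086 0.03 ]
rack [ 0.488 -0.274  0.023]
hs [ 0.457 -0.056  0.01 ]
cell [ 0.628 -0.054  0.01 ]
knob [0.59  0.194 0.01 ]
```

View pics/c1.png

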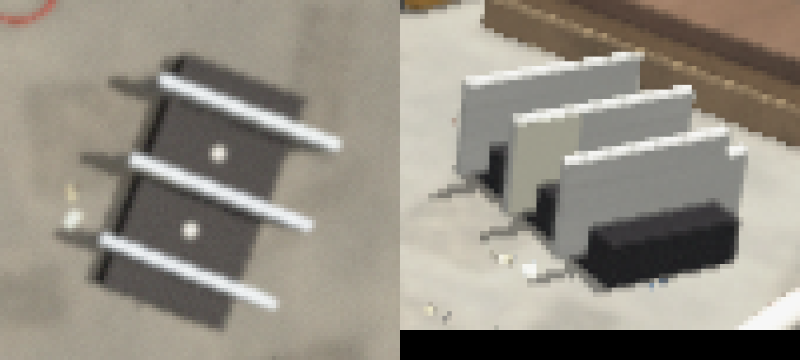

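The crop shows the front coupon (lowest x) has the notch at its upper end on the -y side, at crop (740,150). Its robot-facing side is bare, so the label faces away from the robot (+x), and the bare end to grip is the +y end. I'll triangulate that end.

```bash
python3 - <<'E'
from h import *
T=viewer.camera_model("top");S=viewer.camera_model("scene")
p,e=meet([ray(T,365.2,264.6),ray(S,365.3,203.8)]);print("bare end top",p,e)
a=atz(T,365.2,264.6,.058);b=atz(T,408.8,281,.055);print(a,b,np.linalg.norm(b-a))
# other coupons for heading
for q in [((340+162/4,205+79/4),(340+340/4,205+145/4)),((340+132/4,205+160/4),(340+310/4,205+226/4))]:
    A,B=[atz(T,*w,.058) for w in q];print(A,B,np.degrees(np.arctan2(*(B-A)[[1,0]])),np.linalg.norm(B-A))
print(np.degrees(np.arctan2(*(b-a)[[1,0]])))
o=status.get_obs();R=Rn.from_quat(o["ee_rot"]).as_matrix();print(R.round(3))
E
```

```text
bare end top [ 0.45987962 -0.20994001  0.05884613] [np.float64(1.8676485539750538e-05), np.float64(1.867648553974243e-05)]
[ 0.45984123 -0.210104    0.058     ] [ 0.42834216 -0.30198682  0.055     ] 0.09717841194107238
[ 0.54467422 -0.24135442  0.058     ] [ 0.51245327 -0.33475083  0.058     ] -109.03398999143188 0.09879816952211792
[ 0.5014214  -0.22599149  0.058     ] [ 0.46959434 -0.31912357  0.058     ] -108.86740492397942 0.09842025409593813
-108.92263353355035
[[-0.944  0.329 -0.   ]
 [ 0.329  0.944 -0.001]
 [-0.    -0.001 -1.   ]]
```

Emit:
{"op": "play_rows", "data": {"plan": [0, 0, 45, -0.33, -0.298, 0.02, 0.5, 0, 0, 45, -0.33, -0.298, 0.02, 0.5, 0, 0, 45, -0.33, -0.298, 0.02, 0.5, 0, 0, 45, -0.33, -0.298, 0.02, 0.5, 0, 0, 45, -0.33, -0.298, 0.02, 0.5, 0, 0, 45, -0.33, -0.298, 0.02, 0.5, 0, 0, 45, -0.33, -0.298, 0.02, 0.5, 0, 0, 45, -0.33, -0.298, 0.02, 0.5, 0, 0, 90, -0.502, -0.685, 0.085, 0.5, 0, 0, 90, -0.502, -0.685, 0.085, 0.5, 0, 0, 90, -0.502, -0.685, 0.085, 0.5, 0, 0, 90, -0.502, -0.685, 0.085, 0.5, 0, 0, 90, -0.502, -0.685, 0.085, 0.5, 0, 0, 90, -0.502, -0.685, 0.085, 0.5, 0, 0, 90, -0.502, -0.685, 0.085, 0.5, 0, 0, 90, -0.502, -0.685, 0.085, 0.5, 0, 0, 90, -0.502, -0.685, 0.085, 0.5, 0, 0, 90, -0.502, -0.685, 0.085, 0.5, 0, 0, 90, -0.502, -0.685, 0.085, 0.5, 0, 0, 90, -0.502, -0.685, 0.085, 0.5], "squeeze": 30}}

```text
clock: 2.65
position: [0.4544, -0.2214, 0.1604]
ee_rot: [0.815, 0.579, 0.0, -0.0]
ft_force: [-0.5, -0.3, -0.6]
grip_width: 0.499
grasp_force: 0.0
```

```bash
cat > look.py <<'E'
import sys
from h import *
import json
o=status.get_obs();m=viewer.camera_model("wrist");im=viewer.camera("wrist")
n=sys.argv[1];cv2.imwrite(f"pics/{n}.png",cv2.resize(im[:,:,::-1],(800,600),interpolation=3))
json.dump({k:np.array(v).tolist() for k,v in m.items()},open(n+".json","w"))
print({k:np.round(o[k],4).tolist() for k in("clock","joint_pos","position","ee_rot","ft_force","grip_width","grasp_force")})
E
python3 look.py w1
```

```text
{'clock': 2.65, 'joint_pos': [-0.3695, 0.1592, 0.8048, 1.9156, -0.1282, 1.1181, 0.1504], 'position': [0.4544, -0.2214, 0.1604], 'ee_rot': [0.815, 0.5794, 0.0004, -0.0001], 'ft_force': [-0.5479, -0.2533, -0.558], 'grip_width': 0.4994, 'grasp_force': 0.0}
```

View pics/w1.png

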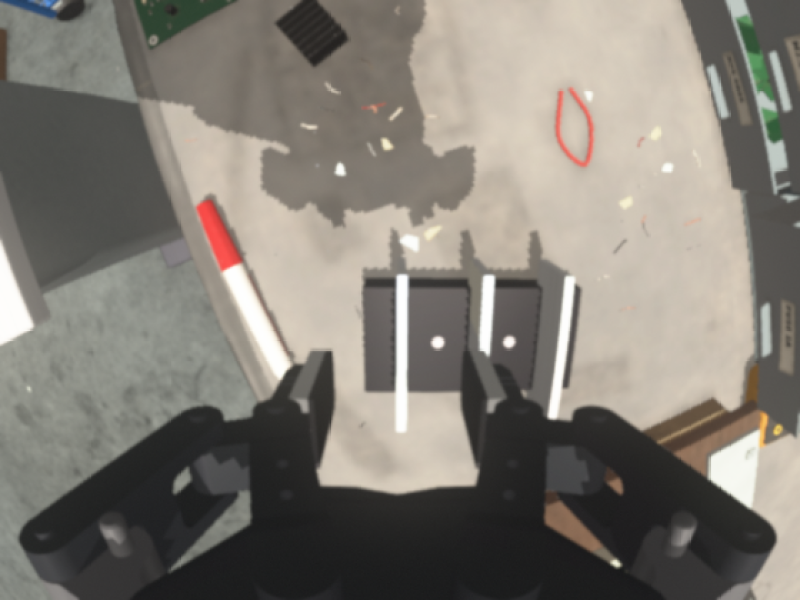

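The wrist view shows the front coupon between the fingers, running from (402,275) at the bare end to (402,432) at the notched end. Next I check its position against the tool.

```bash
python3 - <<'E'
from h import *
import json
m=json.load(open("w1.json"))
T=viewer.camera_model("top")
a=atz(m,402*.7,276*.7,.058,True);b=atz(m,402*.7,431*.7,.058,True)
print(a,b,np.linalg.norm(b-a),np.degrees(np.arctan2(*(b-a)[[1,0]])))
print(meet([ray(m,402*.7,276*.7,True),ray(T,365.2,264.6)]))
R=Rn.from_quat([.815,.5794,.0004,-.0001]).as_matrix();print(R.round(3))
for P in(a,b):print("tool",R.T@(P-[.4544,-.2214,.1604]))
E
```

```text
[ 0.46146237 -0.20838087  0.058     ] [ 0.4317218  -0.29495776  0.058     ] 0.0915426660206121 -108.95842968015596
(array([ 0.45872696, -0.21758989,  0.01656229]), [np.float64(8.059699926525633e-05), np.float64(8.059699926526694e-05)])
[[ 0.329  0.944  0.001]
 [ 0.944 -0.329  0.001]
 [ 0.001  0.    -1.   ]]
tool [0.01453808 0.00236219 0.10241191]
tool [-0.07700388  0.00271688  0.10234172]
```

Emit:
{"op": "play_rows", "data": {"plan": [0, 0, 0, 0, 0.002, 0.05, 0.45, 0, 0, 0, 0, 0.002, 0.09, 0.45, 0, 0, 0, 0, 0.002, 0.11, 0.45, 0, 0, 0, 0, 0.002, 0.119, 0.45, 0, 0, 0, 0, 0.002, 0.119, 0.2, 0, 0, 0, 0, 0.002, 0.119, 0.2, 0, 0, 0, 0, 0.002, 0.119, 0.2, 0, 0, 0, 0, 0.002, 0.119, 0.2]}}

```text
clock: 3.7
position: [0.4564, -0.2227, 0.0417]
ee_rot: [0.815, 0.579, 0.0, 0.0]
ft_force: [-0.2, -0.3, 0.3]
grip_width: 0.202
grasp_force: 0.0
```

```bash
python3 look.py w2; python3 -c "
import cv2;i=cv2.imread('pics/w2.png');cv2.imwrite('pics/w2c.png',cv2.resize(i[150:500,180:640],(788,600),interpolation=3))"
```

```text
{'clock': 3.7, 'joint_pos': [-0.2743, 0.3683, 0.7371, 2.0071, -0.3198, 0.8811, 0.3002], 'position': [0.4564, -0.2227, 0.0417], 'ee_rot': [0.8153, 0.579, 0.0004, 0.0002], 'ft_force': [-0.1782, -0.3101, 0.2502], 'grip_width': 0.2022, 'grasp_force': 0.0}
```

View pics/w2c.png

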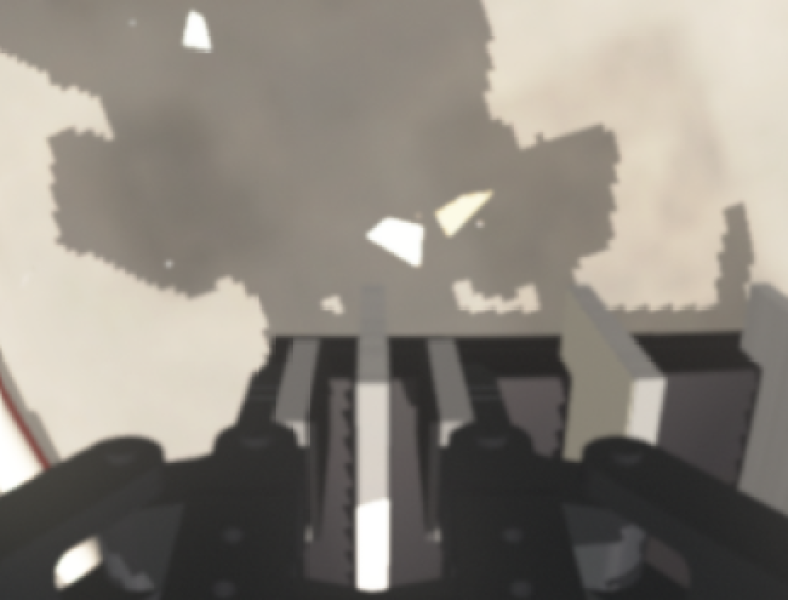

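The coupon (crop columns 357–390) sits centred between the pads (310 and 432). I'll close and lift.

Emit:
{"op": "play_rows", "data": {"plan": [0, 0, 0, 0, 0, 0, 0, 0, 0, 0, 0, 0, 0, 0, 0, 0, 0, 0, 0, 0, 0, 0, 0, 0, 0, 0, 0, 0, 0, 0, 0, 0, 0, 0, 0, 0, 0, 0, 0, 0, -0.01, 0, 0, 0, 0, 0, 0, -0.02, 0, 0, 0, 0, 0, 0, -0.04, 0, 0, 0, 0, 0, 0, -0.08, 0, 0, 0, 0, 0, 0, -0.12, 0, 0, 0, 0, 0, 0, -0.16, 0, 0, 0, 0, 0, 0, -0.16, 0], "squeeze": 50}}

```text
clock: 5.25
position: [0.4574, -0.2235, 0.2044]
ee_rot: [0.815, 0.579, 0.002, 0.002]
ft_force: [0.1, -0.5, -1.5]
grip_width: 0.047
grasp_force: 49.5
```

```bash
python3 look.py w3;python3 - <<'E'
from h import *
s=cv2.cvtColor(viewer.camera("scene"),4);w=cv2.imread("pics/w3.png")
s=cv2.resize(s[90:250,280:480],(500,400),interpolation=3);w=cv2.resize(w,(300,225))
w=cv2.copyMakeBorder(w,0,175,0,0,0);cv2.imwrite("pics/c3.png",np.hstack([s,w]))
E
```

```text
{'clock': 5.25, 'joint_pos': [-0.4077, 0.108, 0.8338, 1.8591, -0.0877, 1.206, 0.118], 'position': [0.4574, -0.2235, 0.2044], 'ee_rot': [0.8154, 0.5789, 0.0022, 0.0017], 'ft_force': [0.1214, -0.5487, -1.5025], 'grip_width': 0.0469, 'grasp_force': 49.4682}
```

View pics/c3.png

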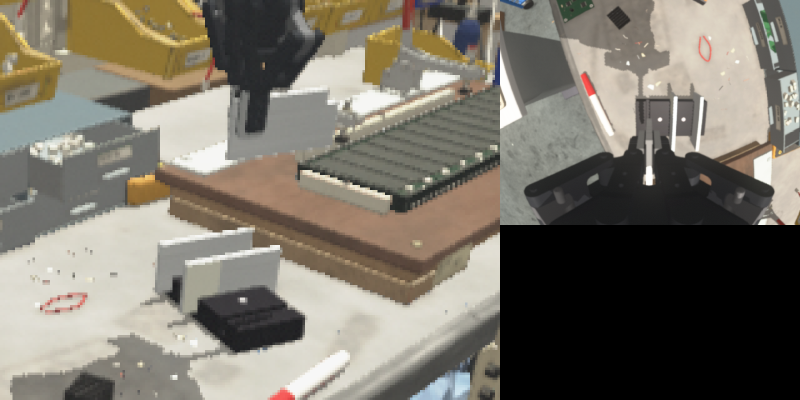

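The coupon is held by its bare end, both blanks still stand in the rack, and the front slot is empty. Next I compute the presentation pose.

```bash
python3 - <<'E'
from h import *
T=viewer.camera_model("top");S=viewer.camera_model("scene")
g=cv2.imread("pics/top0.png",0)
c=cv2.HoughCircles(cv2.resize(g[190:245,200:260],None,fx=4,fy=4,interpolation=3),cv2.HOUGH_GRADIENT,1,50,param1=80,param2=20,minRadius=30,maxRadius=90)
print(c)
m=np.zeros_like(g);b=(g[195:240,205:253]<45).astype(np.uint8);n,l,st,ce=cv2.connectedComponentsWithStats(b);i=1+st[1:,4].argmax();u,v=ce[i]+[205,195];print(u,v,st[i])
P=atz(T,u,v,.03);print(P)
o=status.get_obs();R0=Rn.from_quat(o["ee_rot"]).as_matrix();p0=o["position"]
l=np.array([-.067,.0025,.0087]);L=P.copy()
for phi,th,z in [(0,25,.24),(8,40,.2),(8,55,.13),(20,55,.13)]:
    f,t=np.radians([phi,th]);h=np.array([np.cos(f),np.sin(f),0]);up=np.array([0,0,1.])
    y=h*np.cos(t)+up*np.sin(t);zz=h*np.sin(t)-up*np.cos(t);R=np.c_[np.cross(y,zz),y,zz]
    L[2]=z;p=L-R@l
    print(phi,th,p.round(3),"turn",np.degrees(Rn.from_matrix(R0.T@R).as_rotvec()).round(1),"shift",(R0.T@(p-p0)).round(4))
E
```

```text
[[[116.5 106.5  73.3]]]
221.5263157894737 216.94736842105263 [15 17  5 11 19]
[0.55429374 0.10252863 0.03      ]
0 25 [0.548 0.17  0.247] turn [-24.7   4.2 -18.9] shift [ 0.4007 -0.0419 -0.0451]
8 40 [0.538 0.168 0.205] turn [-39.2   9.5 -26.1] shift [ 0.3955 -0.0516 -0.0034]
8 55 [0.536 0.168 0.133] turn [-53.9  13.  -25.1] shift [ 0.3949 -0.0526  0.0688]
20 55 [0.523 0.163 0.133] turn [-52.7  18.8 -36.1] shift [ 0.3858 -0.0633  0.0687]
```

Emit:
{"op": "play_rows", "data": {"plan": [0, 0, 0, 0.05, 0, -0.03, 0, -10, 2, -7, 0.11, -0.01, -0.045, 0, -18, 3, -12, 0.17, -0.02, -0.045, 0, -24.7, 4.2, -18.9, 0.23, -0.03, -0.045, 0, -24.7, 4.2, -18.9, 0.29, -0.033, -0.045, 0, -24.7, 4.2, -18.9, 0.35, -0.033, -0.045, 0, -24.7, 4.2, -18.9, 0.386, -0.033, -0.045, 0, -24.7, 4.2, -18.9, 0.386, -0.033, -0.045, 0, -32, 6.5, -22.5, 0.384, -0.038, -0.025, 0, -39.2, 9.5, -26, 0.381, -0.043, -0.003, 0, -39.2, 9.5, -26, 0.381, -0.043, -0.003, 0, -39.2, 9.5, -26, 0.381, -0.043, -0.003, 0]}}

```text
clock: 6.85
position: [0.5415, 0.1504, 0.2049]
ee_rot: [0.618, 0.708, 0.258, 0.224]
ft_force: [0.6, -0.7, 0.1]
grip_width: 0.047
grasp_force: 49.4
```

```bash
python3 look.py w4
```

```text
{'clock': 6.85, 'joint_pos': [-0.7339, -0.1891, 0.2345, 2.2688, 0.6267, 0.4659, -0.8344], 'position': [0.5415, 0.1504, 0.2049], 'ee_rot': [0.6183, 0.7079, 0.2575, 0.2242], 'ft_force': [0.6324, -0.6809, 0.0924], 'grip_width': 0.0467, 'grasp_force': 49.4143}
```

```bash
python3 - <<'E'
from h import *
o=status.get_obs();R0=Rn.from_quat(o["ee_rot"]).as_matrix();p0=o["position"]
l=np.array([-.067,.0025,.0087]);L=np.array([.5575,.086,.13]);print(p0+R0@l,R0.round(2).tolist())
for phi,th,z in [(8,55,.13),(8,55,.16)]:
    L[2]=z
    f,t=np.radians([phi,th]);h=np.array([np.cos(f),np.sin(f),0]);up=np.array([0,0,1.])
    y=h*np.cos(t)+up*np.sin(t);zz=h*np.sin(t)-up*np.cos(t);R=np.c_[np.cross(y,zz),y,zz]
    p=L-R@l
    print("turn",np.degrees(Rn.from_matrix(R0.T@R).as_rotvec()).round(1),"shift",(R0.T@(p-p0)).round(4))
E
```

```text
[0.55870198 0.08563883 0.20065381] [[-0.14, 0.76, 0.64], [0.99, 0.1, 0.09], [0.0, 0.64, -0.77]]
turn [-15.    0.1  -0.2] shift [ 0.0004 -0.0487  0.0542]
turn [-15.    0.1  -0.2] shift [ 0.0004 -0.0294  0.0313]
```

Emit:
{"op": "play_rows", "data": {"plan": [-8, 0, 0, 0, -0.015, 0.016, 0, -15, 0, 0, 0, -0.029, 0.031, 0, -15, 0, 0, 0, -0.038, 0.042, 0, -15, 0, 0, 0, -0.049, 0.054, 0, -15, 0, 0, 0, -0.049, 0.054, 0, -15, 0, 0, 0, -0.049, 0.054, 0, -15, 0, 0, 0, -0.049, 0.054, 0, -15, 0, 0, 0, -0.049, 0.054, 0]}}

```text
clock: 7.9
position: [0.55, 0.133, 0.122]
ee_rot: [0.588, 0.683, 0.298, 0.315]
ft_force: [-0.1, -0.0, -3.0]
grip_width: 0.051
grasp_force: 49.4
```

```bash
python3 look.py w5;python3 - <<'E'
from h import *
s=cv2.cvtColor(viewer.camera("scene"),4);t=cv2.cvtColor(viewer.camera("top"),4)
cv2.imwrite("pics/c5.png",np.hstack([cv2.resize(t[165:285,175:295],(400,400),interpolation=3),cv2.resize(s[150:310,130:290],(400,400),interpolation=3)]))
o=status.get_obs();R=Rn.from_quat(o["ee_rot"]).as_matrix();L=o["position"]+R@[-.067,.0025,.0087]
print(L,pix(viewer.camera_model("top"),L),pix(viewer.camera_model("scene"),L),np.degrees(np.arcsin(R[2,1])))
E
```

```text
{'clock': 7.9, 'joint_pos': [0.7152, 0.137, -1.2361, 2.3993, 1.938, 0.4824, -2.0788], 'position': [0.55, 0.133, 0.122], 'ee_rot': [0.5879, 0.6827, 0.298, 0.3154], 'ft_force': [-0.0975, -0.0411, -2.9676], 'grip_width': 0.0508, 'grasp_force': 49.439}
[0.56532935 0.06546706 0.12319485] (np.float64(231.91578792334303), np.float64(207.88683132975578)) (np.float64(227.9271678582164), np.float64(196.93626020942628)) 50.87748108372558
```

View pics/c5.png

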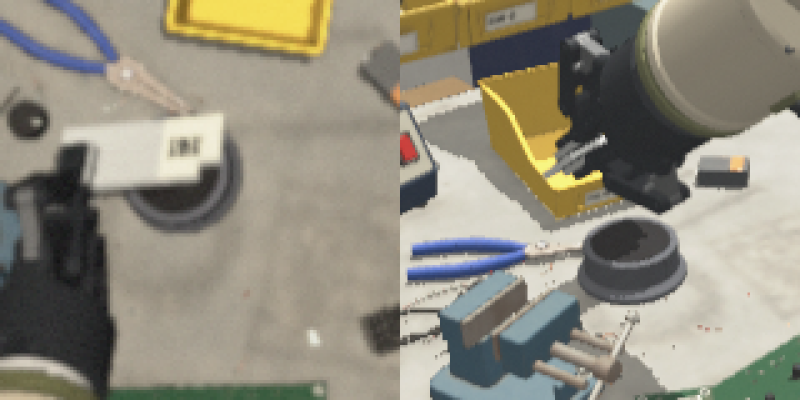

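The top view shows the dark-barred label facing up at crop (195,150), close to where I predicted it. The arm is not quite at the target, so I'll let it settle and re-read.

Emit:
{"op": "play_rows", "data": {"plan": [0, 0, 0, 0, 0, 0, 0, 0, 0, 0, 0, 0, 0, 0, 0, 0, 0, 0, 0, 0, 0]}}

```text
clock: 8.43
position: [0.5483, 0.1331, 0.121]
ee_rot: [0.586, 0.685, 0.296, 0.316]
ft_force: [0.3, 0.2, -0.6]
grip_width: 0.051
grasp_force: 49.4
```

```bash
cat > go.py <<'E'
import sys
from h import *
o=status.get_obs();R0=Rn.from_quat(o["ee_rot"]).as_matrix();p0=o["position"]
l=np.array([-.067,.0025,.0087]);L=np.array([.5575,.086,.13])
print(o["clock"],o["joint_pos"].round(2),o["joint_velocities"].round(2),o["ft_force"].round(1),"label",(p0+R0@l).round(4),"tilt",np.degrees(np.arcsin(R0[2,1])),"azx",np.degrees(np.arctan2(R0[1,0],R0[0,0]))-90,"rollx",R0[2,0])
for a in sys.argv[1:]:
    phi,th=map(float,a.split(","))
    f,t=np.radians([phi,th]);h=np.array([np.cos(f),np.sin(f),0]);up=np.array([0,0,1.])
    y=h*np.cos(t)+up*np.sin(t);zz=h*np.sin(t)-up*np.cos(t);R=np.c_[np.cross(y,zz),y,zz]
    p=L-R@l
    print(a,"turn",np.degrees(Rn.from_matrix(R0.T@R).as_rotvec()).round(1),"shift",(R0.T@(p-p0)).round(4))
E
python3 go.py 8,50 -5,50 -15,50 20,50
```

```text
8.425 [ 0.7   0.13 -1.23  2.4   1.93  0.48 -2.08] [ 0.02  0.01 -0.01  0.    0.01  0.   -0.  ] [ 0.3  0.2 -0.6] label [0.5642 0.0674 0.1231] tilt 50.87734262551173 azx 6.506249501401882 rollx -0.08469554688929509
8,50 turn [1.1 4.2 2.8] shift [ 0.0178  0.0072 -0.0138]
-5,50 turn [ 1.6 -5.8 11. ] shift [ 0.0183  0.0168 -0.002 ]
-15,50 turn [  2.  -13.6  17.4] shift [0.0164 0.024  0.0072]
20,50 turn [ 0.6 13.5 -4.8] shift [ 0.0142 -0.0016 -0.0243]
```

Emit:
{"op": "play_rows", "data": {"plan": [0.7, -4.5, 6, 0.006, 0.016, -0.004, 0, 1.3, -9, 12, 0.011, 0.024, 0, 0, 2, -13.6, 17.4, 0.016, 0.024, 0.007, 0, 2, -13.6, 17.4, 0.016, 0.024, 0.007, 0, 2, -13.6, 17.4, 0.016, 0.024, 0.007, 0, 2, -13.6, 17.4, 0.016, 0.024, 0.007, 0]}}

```text
clock: 9.18
position: [0.5666, 0.1507, 0.1337]
ee_rot: [0.719, 0.551, 0.257, 0.336]
ft_force: [0.0, -0.2, -0.5]
grip_width: 0.051
grasp_force: 49.4
```

```bash
python3 go.py -15,50 -15,53 -30,52
```

```text
9.175 [ 0.43  0.34 -1.2   2.23  1.57  0.96 -2.07] [ 0.01  0.   -0.   -0.01 -0.    0.01 -0.  ] [ 0.  -0.2 -0.5] label [0.5571 0.0839 0.13  ] tilt 50.034468445402396 azx -15.09716383101366 rollx -0.0005155998143180907
-15,50 turn [ 0.   0.1 -0. ] shift [ 0.0021 -0.0002 -0.0002]
-15,53 turn [-3.   0.1 -0. ] shift [ 0.0021 -0.0006 -0.0001]
-30,52 turn [ -2.  -11.6   9.4] shift [0.002  0.0108 0.0134]
```

Emit:
{"op": "play_rows", "data": {"plan": [-4, 0, 0, 0.002, -0.0007, 0, 0, -4, 0, 0, 0.002, -0.0007, 0, 0, -4, 0, 0, 0.002, -0.0007, 0, 0, -4, 0, 0, 0.002, -0.0007, 0, 0]}}

```text
clock: 9.68
position: [0.5671, 0.1535, 0.1333]
ee_rot: [0.708, 0.541, 0.276, 0.36]
ft_force: [0.1, 0.1, -0.8]
grip_width: 0.05
grasp_force: 49.4
```

```bash
python3 go.py;python3 - <<'E'
from h import *
s=cv2.cvtColor(viewer.camera("scene"),4);t=cv2.cvtColor(viewer.camera("top"),4)
cv2.imwrite("pics/c6.png",np.hstack([cv2.resize(t[175:265,180:270],(400,400),interpolation=3),cv2.resize(s[110:310,130:330],(400,400),interpolation=3)]))
T=viewer.camera_model("top");o=status.get_obs();R=Rn.from_quat(o["ee_rot"]).as_matrix();p=o["position"]
for n,x,y,z in[("label",31,2.5,25),("lab corners",14,2.5,0),("",14,2.5,50),("",50,2.5,0),("notch",38,2.5,50)]:
    X=p+R@[-x/1000-.036,y/1000,.0337-z/1000]; u,v=pix(T,X);print(n,((u-180)*4.444,(v-175)*4.444))
u,v=pix(T,np.array([.5575,.086,.03]));print("plinth",((u-180)*4.444,(v-175)*4.444))
E
```

```text
9.675 [ 0.37  0.37 -1.17  2.25  1.67  1.03 -2.18] [-0.    0.   -0.    0.    0.01  0.01 -0.01] [ 0.1  0.1 -0.8] label [0.5578 0.0866 0.1301] tilt 53.96224076664407 azx -15.167770229827283 rollx 0.0010700389992916448
label (np.float64(179.82145872988613), np.float64(160.34830000634298))
lab corners (np.float64(163.49208732060586), np.float64(110.1252729926215))
 (np.float64(122.29744204410241), np.float64(190.22973093954423))
 (np.float64(239.34718145015026), np.float64(132.88772273141768))
notch (np.float64(174.90911331805057), np.float64(206.1548607624844))
plinth (np.float64(217.84000522256343), np.float64(180.90334216439493))
```

View pics/c6.png

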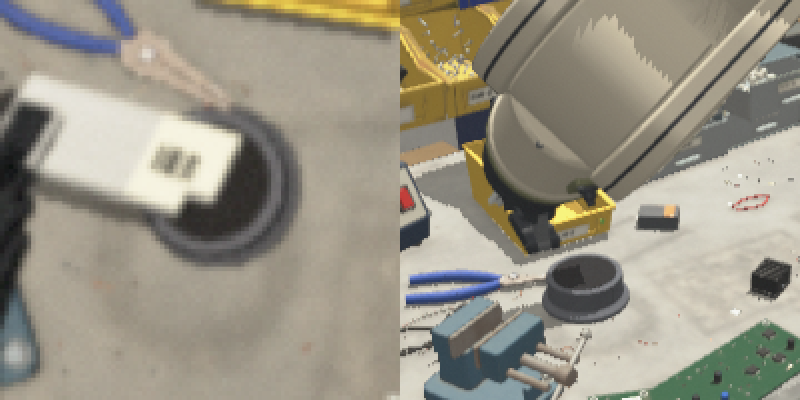

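The label is up, with its centre at crop (182,160), matching the prediction of (180,160). The plinth appears at about (216,181), as predicted, so the label is over it and the grip is steady.

```bash
python3 -c "
from workcell import manip
print(manip.hand_in())"
```

```text
the job is handed in; nothing more can be done
None
```

The notched coupon is held by its bare end with its label facing up, tipped about 54° from upright and centred about 10 cm above the plinth; both blanks stayed in the rack, and the job is handed in.

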